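# Change over the fittings bins: shut one lid, flip the other open

### The job

The elbow bin has been left open and tees are needed next. With the fingertips, push the elbow bin's open lid forward over its hinge so that it falls shut, and then flip the tee bin's lid up by its front lip and back past upright, so that it stays fully open by itself. Push gently and grip or pick up nothing; leave the third bin shut and the loose fittings and tools where they are.

Things in the scene. Friction and masses are not known exactly. Their poses are not given: they have to be found in the camera images.
- elbow_bin: Clear bin, 100 x 100 x 90 mm tall, fixed. Origin: centre of the underside; z up, x from front (lip side) to hinge side, y along the hinge. On its lid's top a brass ELBOW (L-shaped, two arms of 34 mm, corner 36 mm from the hinge) is fixed, reaching 31 mm above the lid's underside. The bin that starts open.
- elbow_lid (a joint): Lid angle (rad): 0 shut, 1.57 upright, 1.95 fully open against its stop. Damped, otherwise free hinge along the bin's y through (50, 0, 90.5) mm in the bin's frame: gravity shuts the lid below about 1.4, opens it above. Grey plate 5 mm thick, 104 mm from hinge to front edge, 100 mm wide, its underside on the hinge axis; 0.14 to 0.28 kg with its sample; 0.7 to 1.4 N at the lip lifts it.
- elbow_lip (a point): Middle of the outer end of the elbow bin's lid lip; moves with the lid, 122 mm from the hinge axis along the lid and 21 mm above the lid's underside. The lip, 70 mm wide and 5 mm thick, slopes up and out at 45 degrees from the lid's front edge, so its underside stands free in front of the bin for a fingertip tilted about 45 degrees (a steep finger jams on it).
- tee_bin: Clear bin, 100 x 100 x 90 mm tall, fixed. Origin: centre of the underside; z up, x from front (lip side) to hinge side, y along the hinge. On its lid's top a brass TEE (T-shaped, 60 mm bar, stem towards the lip) is fixed 36 mm from the hinge, reaching 31 mm above the lid's underside. Starts shut.
- tee_lid (a joint): Lid angle (rad): 0 shut, 1.57 upright, 1.95 fully open against its stop. Damped, otherwise free hinge along the bin's y through (50, 0, 90.5) mm in the bin's frame: gravity shuts the lid below about 1.4, opens it above. Grey plate 5 mm thick, 104 mm from hinge to front edge, 100 mm wide, its underside on the hinge axis; 0.14 to 0.28 kg with its sample; 0.7 to 1.4 N at the lip lifts it.
- tee_lip (a point): Middle of the outer end of the tee bin's lid lip; moves with the lid, 122 mm from the hinge axis along the lid and 21 mm above the lid's underside. The lip, 70 mm wide and 5 mm thick, slopes up and out at 45 degrees from the lid's front edge, so its underside stands free in front of the bin for a fingertip tilted about 45 degrees (a steep finger jams on it).
- nipple_bin: Clear bin, 100 x 100 x 90 mm tall, fixed. Origin: centre of the underside; z up, x from front (lip side) to hinge side, y along the hinge. On its lid's top a STRAIGHT brass piece (60 mm long, along the hinge, 28 mm from it) is fixed, reaching 33 mm above the lid's underside. The third bin: starts shut and stays so.
- nipple_lid (a joint): Lid angle (rad): 0 shut, 1.57 upright, 1.95 fully open against its stop. Damped, otherwise free hinge along the bin's y through (50, 0, 90.5) mm in the bin's frame: gravity shuts the lid below about 1.4, opens it above. Grey plate 5 mm thick, 104 mm from hinge to front edge, 100 mm wide, its underside on the hinge axis; 0.14 to 0.28 kg with its sample; 0.7 to 1.4 N at the lip lifts it.
- nipple_lip (a point): Middle of the outer end of the nipple bin's lid lip; moves with the lid, 122 mm from the hinge axis along the lid and 21 mm above the lid's underside. The lip, 70 mm wide and 5 mm thick, slopes up and out at 45 degrees from the lid's front edge, so its underside stands free in front of the bin for a fingertip tilted about 45 degrees (a steep finger jams on it).
- loose_elbow: Loose brass elbow lying flat, 47 x 47 x 26 mm, beside a bin; bystander. Origin under its middle.
- loose_tee: Loose brass tee lying flat, 60 x 45 x 26 mm; bystander. Origin under its middle.
- coupling: Loose brass coupling standing upright, 32 mm across, 42 mm tall, beside a bin; bystander. Origin under its middle.
- valve: Loose brass ball valve lying flat with a red lever handle on top, 64 mm long, 46 mm tall; bystander. Origin under its middle.
- tape: Roll of white thread tape lying flat, 52 mm across, 14 mm tall; bystander. Origin under its middle.
- paste: Jar of jointing paste, 60 mm across, 70 mm tall, behind the bins; bystander. Origin under its middle.
- wrench: Steel wrench lying flat, 180 mm long; bystander. Origin at its middle, on the counter.

How it is judged:
By the outcome, as a careful person would: the job done as asked, in the order asked, and still so for the second after the job is handed in, with the robot touching nothing.
It also fails if it takes over 61 s, if anything falls off the work surface, if the arm or the gripper's body presses on something with over 40 N, if the wrist force passes 120 N, or if a joint passes its speed limit or range.

### The arm

A 6-joint arm with a two-finger parallel gripper is mounted at the origin on the work surface. World frame = base frame: x ahead of the robot, y to its left, z up, the work surface at z = 0. Lengths are in m, angles in rad, forces in N, time in s.
With the tool pointing down it reaches from about 0.4 to 0.925 m from the base axis. Payload 12.5 kg.
Tool frame: the origin (TCP) lies on the centre line of the jaws, within the pads' length; the fingertips stand 8 mm ahead of it and the grasp point (between the pads) lies 11 mm behind it; x points along the fingers, y is the direction in which the jaws open and shut, and the axes are right-handed (so a half turn about x gives the same grasp; the last joint's range is limited). The gripper opens to 95 mm and grips with 3 to 60 N. Pads are 20 mm wide; open, the fingers measure 119 mm over their backs; the gripper's body (75 mm by 180 mm) begins 59 mm behind the grasp point.
Start: joints at [-1.246, 0.491, 1.559, -0, 1.092, -0.106], TCP at [0.261, -0.568, 0.223] pointing down, gripper open.
Joint ranges: [-3.1, 3.1], [-0.84, 2.19], [0.05, 2.79], [-1.13, 4.28], [0.06, 2.93], [-2.69, 2.69]. Speed limits (rad/s): [2.22, 2.22, 2.79, 3.14, 3.14, 3.14].

### API

Orientations are given as a unit quaternion [x, y, z, w].
In Python, from bench import ctrl gives the robot as it stands.
- The arm moves only by the tool move_arm, never from a script. Its argument "steps" is a list of rows, each an object with "hand": the opening in per cent of the stroke, from 0 (shut) to 100 (fully open); "translation": the shift along the tool's x, y, z in m, a list of three; "twist": the turn, a rotation vector about the tool's x, y, z in rad, a list of three. A call has 1 to 10 rows; each row is the pose to reach, as a shift and turn from the pose commanded when the call began, along the tool's axes at that moment; what a row does not reach only later rows make up. A row lasts 1/8 s, in which the tool goes at most 62.5 mm and 10.7 degrees, less where a joint would pass 70% of its speed; a pose out of reach is approached as far as the arm can. A call with a gripper value outside its range is refused whole. The fingers move at their own pace and stop on an object; "newtons" is the grip in N (left out, the last holds). Time passes only in rows, so rows that repeat a pose let the fingers close. It gives the time, the measured TCP pose, the force and the opening at its end, in the units of the state.
- ctrl.sense(): the state, without advancing time (a new reading comes with each control period).
- ctrl.capture(name): name is "side" or "top"; returns a dict with "pixels" (400x640x3 uint8, red, green, blue), "mtx" (3x3 intrinsics, pixels), "R" (3x3) and "t" (3): a world point X has camera coordinates R X + t. Camera axes: x right, y down, z forward; pixel columns grow to the right and rows downward; lengths in m; the calibration is good to about 2 mm. A picture is of the moment at which its call begins. There is no depth.
- ctrl.sign_off(): hands the job in, once; it reports no verdict.
The state is a dict: "time": time; "joints": joint angles; "dq": joint speeds; "joint_efforts": joint torques, N m; "tcp_pos": TCP position; "eef_rot": TCP orientation; "ft_force": force on the tool from outside, world axes, zero at the start; "torque": the same for the moment, N m; "gripper_width": opening from 0.0 (shut) to 1.0 (fully open).
Only numpy, scipy, OpenCV 4.12 (cv2) and the standard library are available. Lean on these libraries where they do the work, as an engineer would, in place of code of your own. Each camera call takes 0.05 s, during which the arm holds its last target. There are 200 camera calls.

## Working session

There is one attempt and no reset: what is moved stays moved. The work goes in short steps, Python scripts to look and compute and a tool call to move; the robot and the scene stay as the last step left them, time stands still between calls to the robot, and variables do not carry over. Pictures are saved under pics/ and viewed, about 8 in all and at most 12, crops included, and the job is handed in when it is done.

Besides the shell and the picture viewer there is one more tool, called by a JSON object that holds its "method" and its "body", one argument or row to a line. move_arm: Moves the arm, as the interface text tells. Its arguments: {"type":"object","properties":{"steps":{"type":"array"},"newtons":{"type":"number"}},"required":["steps"]}

```bash
mkdir -p pics; ls
python3 - <<'E'
from bench import ctrl
import cv2,numpy as np
for n in("side","top"):
    c=ctrl.capture(n); cv2.imwrite(f"pics/{n}0.png",c["pixels"][:,:,::-1]); print(n,c["mtx"].tolist(),np.round(c["R"],4).tolist(),np.round(c["t"],4).tolist())
print(ctrl.sense())
E
```

```text
pics
side [[412.36891142308787, 0.0, 311.67649640278296], [0.0, 412.36891142308787, 198.4705679257155], [0.0, 0.0, 1.0]] [[0.9997, -0.0199, 0.0165], [-0.0038, -0.7453, -0.6667], [0.0256, 0.6664, -0.7451]] [-0.5613, 0.0407, 1.0078]
top [[408.0984929146796, 0.0, 316.1276524501033], [0.0, 408.0984929146796, 199.46684271653996], [0.0, 0.0, 1.0]] [[0.0054, -0.9997, 0.0223], [-0.9808, -0.0096, -0.1949], [0.195, -0.0208, -0.9806]] [-0.0445, 0.5884, 0.9028]
{'time': 0.1, 'joints': array([-1.24558596e+00,  4.91458806e-01,  1.55935620e+00,  2.36141562e-06,
        1.09168695e+00, -1.05603957e-01]), 'dq': array([ 3.70944855e-04, -2.68257120e-03, -1.51312021e-03,  1.10664014e-03,
       -9.05293851e-05,  4.60022695e-04]), 'joint_efforts': array([ 4.71073654e-03, -6.13621688e+01, -2.58605665e+01,  6.94179442e-02,
        4.70067433e-02, -4.86775787e-05]), 'tcp_pos': array([ 0.26096509, -0.56770282,  0.22215645]), 'eef_rot': array([-0.69073067, -0.15145992,  0.69079966, -0.15082066]), 'ft_force': array([0.15301682, 0.04745448, 0.18926808]), 'torque': array([ 0.06111225, -0.07893613,  0.06411105]), 'gripper_width': 1.0050245189074265}
```

View pics/side0.png

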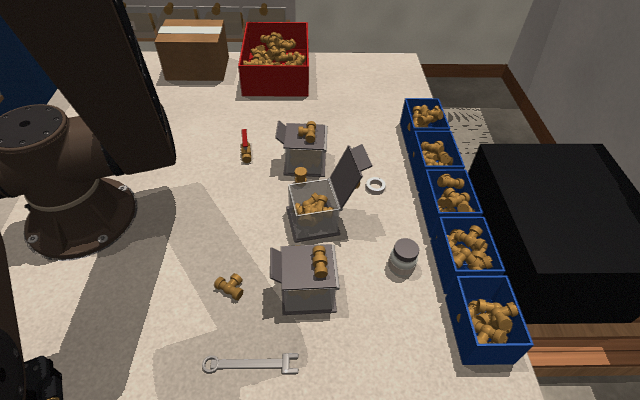

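View pics/top0.png

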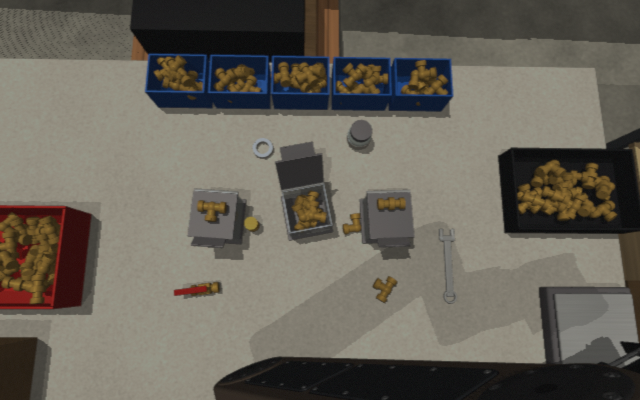

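The side view shows the tee bin at (305,145), the open elbow bin at (315,205) and the straight-piece bin at (310,275). In the top view they are at (215,217), (307,208) and (388,217). All the lips face the robot. Next I'll enlarge both views.

Run:
```python
import cv2,numpy as np
t=cv2.imread("pics/top0.png")[135:260,180:345]; s=cv2.imread("pics/side0.png")[110:250,260:400]
t=cv2.resize(t,None,fx=4.6,fy=4.6,interpolation=cv2.INTER_CUBIC);s=cv2.resize(s,None,fx=4.2,fy=4.2,interpolation=cv2.INTER_CUBIC)
def grid(im,x0,y0,f):
    for x in range(0,im.shape[1],1):
        pass
    for k in range(0,200,10):
        p=int(k*f)
        if p<im.shape[1]: cv2.line(im,(p,0),(p,6),(0,0,255),1);cv2.putText(im,str(x0+k),(p,16),0,.35,(0,0,255))
        if p<im.shape[0]: cv2.line(im,(0,p),(6,p),(0,0,255),1);cv2.putText(im,str(y0+k),(8,p+4),0,.35,(0,0,255))
grid(t,180,135,4.6);grid(s,260,110,4.2)
cv2.imwrite("pics/topc.png",t);cv2.imwrite("pics/sidec.png",s)
```

```text
(no output)
```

View pics/topc.png

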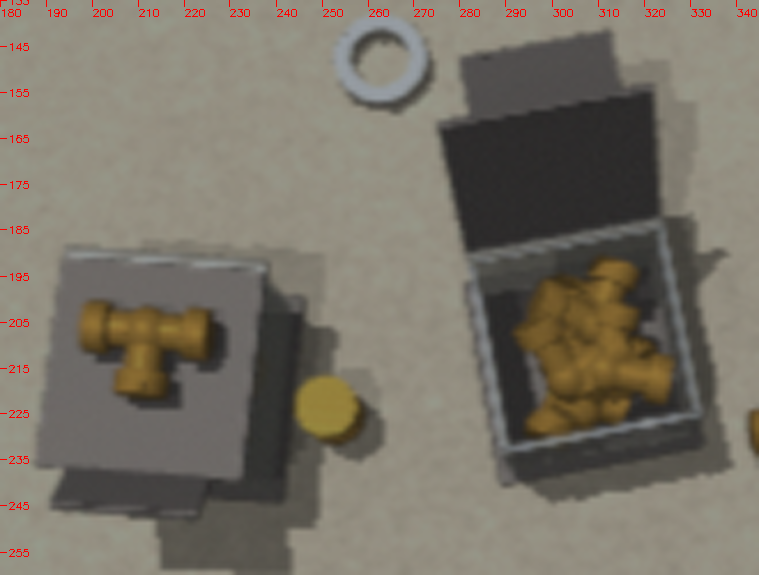

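View pics/sidec.png

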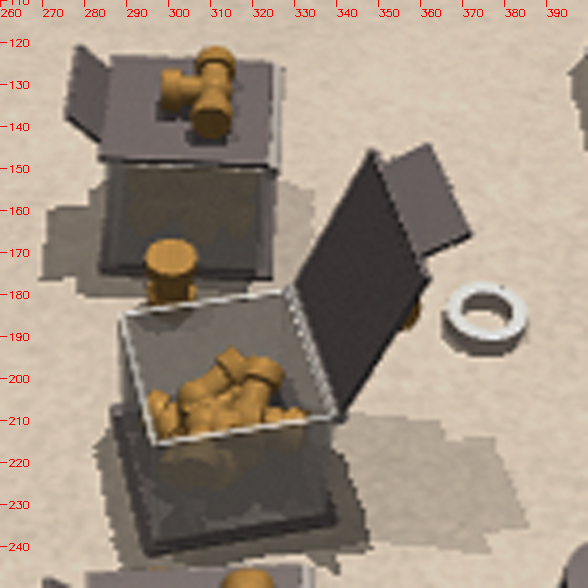

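Both bins are visible with sharp corners. In the top view the elbow rim corners are about (290,233), (332,225), (323,183) and (282,191), and the tee lip ends are about (191,245) and (223,247). I'll fit the poses from these.

```bash
cat > geo.py <<'E'
import numpy as np
from scipy.optimize import least_squares
from scipy.spatial.transform import Rotation as Rn
CAM={'s':(412.369,311.676,198.471,np.array([[0.9997,-0.0199,0.0165],[-0.0038,-0.7453,-0.6667],[0.0256,0.6664,-0.7451]]),np.array([-0.5613,0.0407,1.0078])),
't':(408.098,316.128,199.467,np.array([[0.0054,-0.9997,0.0223],[-0.9808,-0.0096,-0.1949],[0.195,-0.0208,-0.9806]]),np.array([-0.0445,0.5884,0.9028]))}
def proj(c,X):
    f,cx,cy,R,t=CAM[c]; p=R@X+t; return np.array([f*p[0]/p[2]+cx,f*p[1]/p[2]+cy])
def lidpt(r,h,y,a):  # distance from hinge, height over underside -> bin frame
    return np.array([.05-r*np.cos(a)+h*np.sin(a), y, .0905+r*np.sin(a)+h*np.cos(a)])
def world(q,P):
    c,s=np.cos(q[2]),np.sin(q[2]); return np.array([q[0]+c*P[0]-s*P[1],q[1]+s*P[0]+c*P[1],P[2]])
E
python3 - <<'E'
from geo import *
def top(x,y): return (180+x/4.6,135+y/4.6)
def side(x,y): return (260+x/4.2,110+y/4.2)
rim=lambda x,y:('r',x,y,.09)
E=[('t',top(508,450),rim(-.05,.05)),('t',top(700,415),rim(-.05,-.05)),('t',top(660,220),rim(.05,-.05)),('t',top(468,258),rim(.05,.05)),
('s',side(120,315),rim(-.05,.05)),('s',side(157,443),rim(-.05,-.05)),('s',side(335,415),rim(.05,-.05)),('s',side(287,290),rim(.05,.05)),
('t',top(440,125),('l',.104,0,.05)),('t',top(653,88),('l',.104,0,-.05)),('t',top(460,58),('l',.122,.021,.035)),('t',top(612,30),('l',.122,.021,-.035)),
('s',side(375,150),('l',.104,0,.05)),('s',side(428,278),('l',.104,0,-.05)),('s',side(430,145),('l',.122,.021,.035)),('s',side(470,235),('l',.122,.021,-.035))]
T=[('t',top(37,465),('l',.104,.005,.05)),('t',top(243,478),('l',.104,.005,-.05)),('t',top(265,268),('l',0,.005,-.05)),('t',top(65,250),('l',0,.005,.05)),
('t',top(50,507),('l',.122,.021,.035)),('t',top(197,515),('l',.122,.021,-.035)),
('s',side(272,165),('l',0,.005,-.05)),('s',side(100,160),('l',.104,.005,-.05)),('s',side(110,57),('l',.104,.005,.05)),('s',side(80,45),('l',.122,.021,.035)),('s',side(67,118),('l',.122,.021,-.035))]
def res(q,D,a=None):
    o=[]
    for c,px,g in D:
        P=np.array(g[1:]) if g[0]=='r' else lidpt(g[1],g[2],g[3],q[3] if a is None else a)
        o+=list(proj(c,world(q,P))-px)
    return np.array(o)
for n,D,a,q0 in(("elbow",E,None,[.55,0,0,1.9]),("tee",T,0.,[.55,.2,0])):
    s=least_squares(res,q0,args=(D,a),loss='soft_l1'); print(n,np.round(s.x,4)); print(np.round(s.fun.reshape(-1,2),1).tolist())
    al=s.x[3] if a is None else a
    print('lip',world(s.x,lidpt(.122,.021,0,al)),'hinge',world(s.x,[.05,0,.0905]))
E
```

```text
elbow [ 0.5628 -0.0202  0.202   1.9701]
[[-0.5, 0.9], [1.5, -0.1], [1.4, -0.1], [0.2, -0.3], [-1.0, -1.6], [-1.5, 0.3], [0.2, -0.3], [0.6, -1.8], [-0.0, -0.1], [1.0, -0.8], [0.2, -0.1], [0.5, -0.1], [-0.7, -1.6], [0.1, -1.0], [-0.0, -0.6], [0.5, -0.4]]
lip [0.67722805 0.00323143 0.19473655] hinge [ 0.61180478 -0.01016772  0.0905    ]
tee [ 0.5472  0.1901 -0.0624]
[[-0.1, -0.1], [0.4, 0.2], [0.5, -0.0], [-0.3, 0.8], [0.8, -1.3], [1.2, -0.7], [-0.7, -1.2], [-0.8, -1.7], [0.1, -1.6], [-0.2, -0.4], [0.3, -0.7]]
lip [0.47530205 0.19460925 0.1115    ] hinge [0.59706499 0.1870074  0.0905    ]
```

```bash
cat > plan.py <<'E'
from geo import *
from bench import ctrl
QE=[.5628,-.0202,.202]; QT=[.5472,.1901,-.0624]
def orient(q,pitch,flip):  # tool x along bin (cos p,0,-sin p), tool y = +-bin y
    x=np.array([np.cos(pitch),0,-np.sin(pitch)]); y=np.array([0,flip,0.]); M=np.c_[x,y,np.cross(x,y)]
    return Rn.from_euler('z',q[2])*Rn.from_matrix(M)
def rows(targets):
    s=ctrl.sense(); R0=Rn.from_quat(s['eef_rot']); p0=s['tcp_pos']; print('t',s['time'],'tcp',np.round(p0,4),'F',np.round(s['ft_force'],1),'w',s['gripper_width'],'j',np.round(s['joints'],2)); print(np.round(R0.as_matrix(),2).tolist())
    for p,R in targets: print('tr',np.round(R0.inv().apply(np.array(p)-p0),3).tolist(),'tw',np.round((R0.inv()*R).as_rotvec(),3).tolist())
E
python3 - <<'E'
from plan import *
for f in(1,-1):
    R=orient(QE,np.pi/2,f); s=ctrl.sense()['tcp_pos']
    rows([(s+[0,0,.1],R),(world(QE,[.155,0,.32]),R),(world(QE,[.155,0,.188]),R)])
E
```

```text
t 0.1 tcp [ 0.261  -0.5677  0.2222] F [0.2 0.  0.2] w 1.0050245189074265 j [-1.25  0.49  1.56  0.    1.09 -0.11]
[[-0.0, 0.42, -0.91], [0.0, -0.91, -0.42], [-1.0, -0.0, -0.0]]
tr [-0.1, -0.0, -0.0] tw [-2.913, -0.001, 0.0]
tr [-0.097, -0.336, -0.654] tw [-2.913, -0.001, 0.0]
tr [0.035, -0.336, -0.654] tw [-2.913, -0.001, 0.0]
t 0.1 tcp [ 0.261  -0.5677  0.2222] F [0.2 0.  0.2] w 1.0050245189074265 j [-1.25  0.49  1.56  0.    1.09 -0.11]
[[-0.0, 0.42, -0.91], [0.0, -0.91, -0.42], [-1.0, -0.0, -0.0]]
tr [-0.1, -0.0, -0.0] tw [0.229, 0.0, 0.001]
tr [-0.097, -0.336, -0.654] tw [0.229, 0.0, 0.001]
tr [0.035, -0.336, -0.654] tw [0.229, 0.0, 0.001]
```

{"method": "move_arm", "body": {
  "steps": [
    {"hand": 0,"translation": [-0.06,0,0],"twist": [0,0,0]},
    {"hand": 0,"translation": [-0.1,0,0],"twist": [0.1,0,0]},
    {"hand": 0,"translation": [-0.1,-0.33,-0.65],"twist": [0.229,0,0]},
    {"hand": 0,"translation": [-0.1,-0.336,-0.654],"twist": [0.229,0,0]},
    {"hand": 0,"translation": [-0.1,-0.336,-0.654],"twist": [0.229,0,0]},
    {"hand": 0,"translation": [-0.1,-0.336,-0.654],"twist": [0.229,0,0]},
    {"hand": 0,"translation": [-0.1,-0.336,-0.654],"twist": [0.229,0,0]},
    {"hand": 0,"translation": [-0.1,-0.336,-0.654],"twist": [0.229,0,0]},
    {"hand": 0,"translation": [-0.1,-0.336,-0.654],"twist": [0.229,0,0]},
    {"hand": 0,"translation": [-0.1,-0.336,-0.654],"twist": [0.229,0,0]}
  ]
}}

```text
time: 1.35
tcp_pos: [0.5707, -0.1728, 0.3225]
eef_rot: [-0.703, -0.071, 0.704, -0.071]
ft_force: [-0.2, -0.5, 0.5]
gripper_width: 0.026
```

Run:
```python
from plan import *
R=orient(QE,np.pi/2,-1); rows([(world(QE,[.155,0,.32]),R),(world(QE,[.155,0,.188]),R)])
```

```text
t 1.35 tcp [ 0.5707 -0.1728  0.3225] F [-0.2 -0.5  0.5] w 0.026228506936190065 j [-0.4   0.37  1.49 -0.    1.28  0.96]
[[-0.0, 0.2, -0.98], [0.0, -0.98, -0.2], [-1.0, -0.0, 0.0]]
tr [0.002, -0.151, -0.178] tw [-0.0, 0.0, 0.0]
tr [0.134, -0.151, -0.178] tw [-0.0, 0.0, 0.0]
```

{"method": "move_arm", "body": {
  "steps": [
    {"hand": 0,"translation": [0,-0.151,-0.178],"twist": [0,0,0]},
    {"hand": 0,"translation": [0,-0.151,-0.178],"twist": [0,0,0]},
    {"hand": 0,"translation": [0,-0.151,-0.178],"twist": [0,0,0]},
    {"hand": 0,"translation": [0,-0.151,-0.178],"twist": [0,0,0]},
    {"hand": 0,"translation": [0,-0.151,-0.178],"twist": [0,0,0]},
    {"hand": 0,"translation": [0,-0.151,-0.178],"twist": [0,0,0]}
  ]
}}

```text
time: 2.1
tcp_pos: [0.7136, 0.0087, 0.3221]
eef_rot: [-0.703, -0.071, 0.704, -0.071]
ft_force: [0.4, -0.3, 0.3]
gripper_width: 0.003
```

Run:
```python
from plan import *
R=orient(QE,np.pi/2,-1); rows([(world(QE,[.155,0,.188]),R),(world(QE,[.035,0,.188]),R)])
```

```text
t 2.1 tcp [0.7136 0.0087 0.3221] F [ 0.4 -0.3  0.3] w 0.002832673300545319 j [-0.08  0.56  1.17 -0.    1.41  1.29]
[[-0.0, 0.2, -0.98], [-0.0, -0.98, -0.2], [-1.0, 0.0, 0.0]]
tr [0.134, -0.002, -0.002] tw [-0.0, 0.001, -0.0]
tr [0.134, -0.002, 0.118] tw [-0.0, 0.001, -0.0]
```

Lower, check, and push slowly.

{"method": "move_arm", "body": {
  "steps": [
    {"hand": 0,"translation": [0.05,-0.002,0],"twist": [0,0,0]},
    {"hand": 0,"translation": [0.1,-0.002,0],"twist": [0,0,0]},
    {"hand": 0,"translation": [0.134,-0.002,0],"twist": [0,0,0]},
    {"hand": 0,"translation": [0.134,-0.002,0],"twist": [0,0,0]},
    {"hand": 0,"translation": [0.134,-0.002,0.01],"twist": [0,0,0]},
    {"hand": 0,"translation": [0.134,-0.002,0.02],"twist": [0,0,0]},
    {"hand": 0,"translation": [0.134,-0.002,0.03],"twist": [0,0,0]},
    {"hand": 0,"translation": [0.134,-0.002,0.04],"twist": [0,0,0]}
  ]
}}

```text
time: 3.1
tcp_pos: [0.674, 0.0028, 0.1896]
eef_rot: [0.704, 0.071, -0.703, 0.071]
ft_force: [1.0, 0.7, 1.5]
gripper_width: 0.003
```

Run:
```python
from plan import *
import cv2
R=orient(QE,np.pi/2,-1); rows([(world(QE,[.035,0,.188]),R)])
c=ctrl.capture("side")["pixels"][80:280,230:430,::-1]; cv2.imwrite("pics/s1.png",cv2.resize(c,None,fx=2.5,fy=2.5))
```

```text
t 3.1 tcp [0.674  0.0028 0.1896] F [1.  0.7 1.5] w 0.003434695015806734 j [-0.09  0.59  1.47 -0.    1.08  1.28]
[[0.0, 0.2, -0.98], [-0.0, -0.98, -0.2], [-1.0, 0.0, -0.0]]
tr [0.001, 0.0, 0.079] tw [-0.0, -0.002, -0.001]
```

View pics/s1.png

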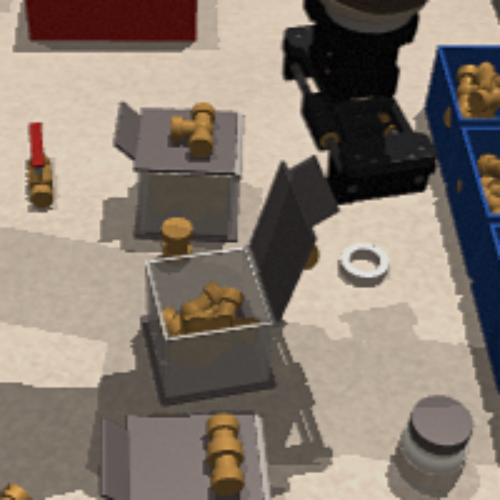

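The fingers touch the lip from behind at about (330,185) in the crop, and the lid has started to swing up. I'll keep pushing.

{"method": "move_arm", "body": {
  "steps": [
    {"hand": 0,"translation": [0,0,0.01],"twist": [0,0,0]},
    {"hand": 0,"translation": [0,0,0.02],"twist": [0,0,0]},
    {"hand": 0,"translation": [0,0,0.03],"twist": [0,0,0]},
    {"hand": 0,"translation": [0,0,0.04],"twist": [0,0,0]},
    {"hand": 0,"translation": [0,0,0.05],"twist": [0,0,0]},
    {"hand": 0,"translation": [0,0,0.06],"twist": [0,0,0]},
    {"hand": 0,"translation": [0,0,0.07],"twist": [0,0,0]},
    {"hand": 0,"translation": [0,0,0.08],"twist": [0,0,0]},
    {"hand": 0,"translation": [0,0,0.08],"twist": [0,0,0]},
    {"hand": 0,"translation": [-0.06,0,0.08],"twist": [0,0,0]}
  ]
}}

```text
time: 4.4
tcp_pos: [0.5947, -0.013, 0.2459]
eef_rot: [-0.701, -0.072, 0.706, -0.071]
ft_force: [0.3, -0.8, 0.6]
gripper_width: 0.005
```

{"method": "move_arm", "body": {
  "steps": [
    {"hand": 0,"translation": [-0.05,0,0],"twist": [0,0,0]},
    {"hand": 0,"translation": [-0.1,0,0],"twist": [0,0,0]},
    {"hand": 0,"translation": [-0.1,0,0],"twist": [0,0,0]}
  ]
}}

```text
time: 4.78
tcp_pos: [0.597, -0.0131, 0.3525]
eef_rot: [0.706, 0.071, -0.701, 0.072]
ft_force: [-0.0, -0.0, -1.1]
gripper_width: 0.006
```

Run:
```python
from plan import *
import cv2
c=ctrl.capture("side")["pixels"][80:280,230:430,::-1]; cv2.imwrite("pics/s2.png",cv2.resize(c,None,fx=2.5,fy=2.5))
# tee approach: finger upper surface along lip underside; finger centre line 10 mm below
d=np.array([.7071,-.7071]); n=np.array([.7071,.7071])
for f in(1,-1):
    R=orient(QT,np.pi/4,f)
    rows([(world(QT,[-.20,0,.26]),R)])
ridge=np.array([-.054,.0905]); 
tip=ridge+d*0-n*13   # unused scale guard
tip=ridge-n*.016
print('tcp start bin',tip-d*.008)
```

```text
t 4.825 tcp [ 0.5963 -0.0131  0.35  ] F [ 0.4  0.4 -1.5] w 0.007938545653308766 j [-0.13  0.35  1.45 -0.    1.34  1.24]
[[0.0, 0.2, -0.98], [-0.0, -0.98, -0.2], [-1.0, 0.0, -0.0]]
tr [0.089, -0.261, 0.201] tw [-2.675, -0.146, 1.103]
t 4.825 tcp [ 0.5963 -0.0131  0.35  ] F [ 0.4  0.4 -1.5] w 0.007938545653308766 j [-0.13  0.35  1.45 -0.    1.34  1.24]
[[0.0, 0.2, -0.98], [-0.0, -0.98, -0.2], [-1.0, 0.0, -0.0]]
tr [0.089, -0.261, 0.201] tw [0.251, 0.778, 0.103]
tcp start bin [-0.0709704  0.0848432]
```

View pics/s2.png

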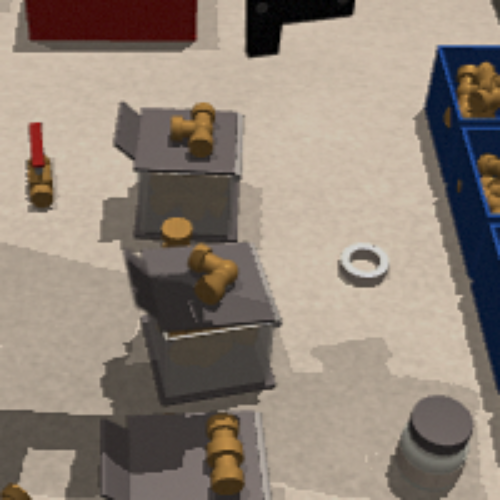

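The elbow lid is closed or in its last bit of travel, with the L-piece now on top at (212,275). Next is the 45° pre-pose in front of the tee lip.

Run:
```python
from plan import *
R=orient(QT,np.pi/4,-1)
rows([(world(QT,[-.14,0,.22]),R)])
f,cx,cy,Rc,t=CAM['t']
C=-Rc.T@t; r=Rc.T@np.array([(200-cx)/f,(290-cy)/f,1]); print('valve',C+r*(.03-C[2])/r[2])
```

```text
t 4.825 tcp [ 0.5963 -0.0131  0.35  ] F [ 0.4  0.4 -1.5] w 0.007938545653308766 j [-0.13  0.35  1.45 -0.    1.34  1.24]
[[0.0, 0.2, -0.98], [-0.0, -0.98, -0.2], [-1.0, 0.0, -0.0]]
tr [0.129, -0.246, 0.143] tw [0.251, 0.778, 0.103]
valve [0.37856501 0.22644808 0.03      ]
```

{"method": "move_arm", "body": {
  "steps": [
    {"hand": 0,"translation": [0,-0.12,0.07],"twist": [0.12,0.38,0.05]},
    {"hand": 0,"translation": [0,-0.246,0.143],"twist": [0.251,0.778,0.103]},
    {"hand": 0,"translation": [0,-0.246,0.143],"twist": [0.251,0.778,0.103]},
    {"hand": 0,"translation": [0,-0.246,0.143],"twist": [0.251,0.778,0.103]},
    {"hand": 0,"translation": [0,-0.246,0.143],"twist": [0.251,0.778,0.103]},
    {"hand": 0,"translation": [0.06,-0.246,0.143],"twist": [0.251,0.778,0.103]},
    {"hand": 0,"translation": [0.129,-0.246,0.143],"twist": [0.251,0.778,0.103]},
    {"hand": 0,"translation": [0.129,-0.246,0.143],"twist": [0.251,0.778,0.103]},
    {"hand": 0,"translation": [0.129,-0.246,0.143],"twist": [0.251,0.778,0.103]},
    {"hand": 0,"translation": [0.129,-0.246,0.143],"twist": [0.251,0.778,0.103]}
  ]
}}

```text
time: 6.08
tcp_pos: [0.4135, 0.0642, 0.2711]
eef_rot: [0.919, -0.008, -0.394, 0.027]
ft_force: [0.4, 1.0, 0.4]
gripper_width: 0.004
```

Run:
```python
from plan import *
R=orient(QT,np.pi/4,-1)
rows([(world(QT,[-.128,0,.1415]),R),(world(QT,[-.071,0,.0845]),R)])
```

```text
t 6.075 tcp [0.4135 0.0642 0.2711] F [0.4 1.  0.4] w 0.003527212227393689 j [ 0.03 -0.05  2.4  -1.13  0.06  2.68]
[[0.69, 0.01, -0.72], [-0.04, -1.0, -0.04], [-0.72, 0.06, -0.69]]
tr [0.093, -0.141, 0.079] tw [0.089, 0.024, 0.009]
tr [0.174, -0.14, 0.077] tw [0.089, 0.024, 0.009]
```

The controller ran into the limits of joints 4, 5 and 6, a wrist-singularity issue. I'll build a kinematic model and choose a workable branch.

```bash
cat > kin.py <<'E'
from plan import *
LO=np.array([-3.1,-.84,.05,-1.13,.06,-2.69]);HI=np.array([3.1,2.19,2.79,4.28,2.93,2.69])
D=[([-1.2456,.4915,1.5594,0,1.0917,-.1056],[.261,-.5677,.2222]),([-.4,.37,1.49,0,1.28,.96],[.5707,-.1728,.3225]),([-.08,.56,1.17,0,1.41,1.29],[.7136,.0087,.3221]),
([-.09,.59,1.47,0,1.08,1.28],[.674,.0028,.1896]),([-.13,.35,1.45,0,1.34,1.24],[.5963,-.0131,.35]),([.03,-.05,2.4,-1.13,.06,2.68],[.4135,.0642,.2711])]
# intrinsic z(j1) y(j2+j3) z(j4) y(j5) z(j6+c)
def rot(j,c): return Rn.from_euler('ZYZYZ',[j[0],j[1]+j[2],j[3],j[4],j[5]+c])
TOOL=Rn.from_matrix(np.array([[0,1,0],[0,0,1],[1,0,0.]]))  # tool x=flange z, tool y=flange x, tool z=flange y
def pos(j,P):
    r0,a,b,h,lt,d=P; s=j[1]+j[2]
    p=np.array([r0+a*np.sin(j[1])+b*np.sin(s),d,h+a*np.cos(j[1])+b*np.cos(s)])
    return Rn.from_euler('z',j[0]).apply(p)+lt*rot(j,0).apply([0,0,1])
P=least_squares(lambda P:np.ravel([(pos(np.array(j),P)-p)*w for (j,p),w in zip(D,[3,1,1,1,1,1])])*1,[0,.5,.5,.3,.2,.066]).x
C=None
def setc(j,q):
    global C
    C=-0.0
    R=rot(j,0)*TOOL; d=(R.inv()*Rn.from_quat(q)).as_rotvec(); return d
def ik(p,R,seed,c):
    def f(j): return np.r_[(pos(j,P)-p)*10,(( rot(j,c)*TOOL).inv()*R).as_rotvec()]
    s=least_squares(f,np.clip(seed,LO+.01,HI-.01),bounds=(LO,HI)); return s.x,np.abs(s.fun).max()
E
python3 - <<'E'
from kin import *
print('P',np.round(P,4),[np.round(pos(np.array(j),P)-p,3).tolist() for j,p in D])
j=np.array(D[0][0]);print('const twist start',setc(j,[-0.6907,-0.1515,.6908,-.1508]))
s=ctrl.sense();print('now',setc(s['joints'],s['eef_rot']),np.round(s['joints'],3))
c=setc(j,[-0.6907,-0.1515,.6908,-.1508])[0]
for pit in(35,45,52,60):
  for b in([-.071,.0845],[-.14,.17],[.04,.2]):
    for f in(-1,1):
      for s4 in(0,3.14):
       for s6 in(1.3,-1.8):
        x,e=ik(world(QT,[b[0],0,b[1]]),orient(QT,np.radians(pit),f),[.3,.2,1.9,s4,.4,s6],c)
        if e<.01: print(pit,b,f,np.round(x,2),round(e,4))
E
```

```text
Traceback (most recent call last):
  File "kin.py", line 12, in <module>
    P=least_squares(lambda P:np.ravel([(pos(np.array(j),P)-p)*w for (j,p),w in zip(D,[3,1,1,1,1,1])])*1,[0,.5,.5,.3,.2,.066]).x
      ~~~~~~~~~~~~~^^^^^^^^^^^^^^^^^^^^^^^^^^^^^^^^^^^^^^^^^^^^^^^^^^^^^^^^^^^^^^^^^^^^^^^^^^^^^^^^^^^^^^^^^^^^^^^^^^^^^^^^^^
  File "kin.py", line 12, in <lambda>
    P=least_squares(lambda P:np.ravel([(pos(np.array(j),P)-p)*w for (j,p),w in zip(D,[3,1,1,1,1,1])])*1,[0,.5,.5,.3,.2,.066]).x
                                        ~~~^^^^^^^^^^^^^^^
  File "kin.py", line 11, in pos
    return Rn.from_euler('z',j[0]).apply(p)+lt*rot(j,0).apply([0,0,1])
                                               ~~~^^^^^
  File "kin.py", line 6, in rot
    def rot(j,c): return Rn.from_euler('ZYZYZ',[j[0],j[1]+j[2],j[3],j[4],j[5]+c])
                         ~~~~~~~~~~~~~^^^^^^^^^^^^^^^^^^^^^^^^^^^^^^^^^^^^^^^^^^^
  File "scipy/spatial/transform/_rotation.pyx", line 1413, in scipy.spatial.transform._rotation.Rotation.from_euler
ValueError: Expected axis specification to be a non-empty string of upto 3 characters, got ZYZYZ
```

```bash
sed -i "s/^def rot.*/def rot(j,c): return Rn.from_euler('ZYZ',[j[0],j[1]+j[2],j[3]])*Rn.from_euler('YZ',[j[4],j[5]+c])/" kin.py
cat > try.py <<'E'
from kin import *
print('P',np.round(P,4),[np.round(pos(np.array(j),P)-p,3).tolist() for j,p in D])
j=np.array(D[0][0]);print('const twist start',setc(j,[-0.6907,-0.1515,.6908,-.1508]))
s=ctrl.sense();print('now',setc(s['joints'],s['eef_rot']),np.round(s['joints'],3))
c=setc(j,[-0.6907,-0.1515,.6908,-.1508])[0]
for pit in(35,45,52,60):
  for b in([-.071,.0845],[-.14,.17],[.04,.2]):
    for f in(-1,1):
      for s4 in(0,3.14):
       for s6 in(1.3,-1.8):
        x,e=ik(world(QT,[b[0],0,b[1]]),orient(QT,np.radians(pit),f),[.3,.2,1.9,s4,.4,s6],c)
        if e<.01: print(pit,b,f,np.round(x,2),round(e,4))
E
python3 try.py
```

```text
P [-0.0176  0.5978  0.4053  0.1373  0.2549  0.0654] [[0.0, -0.002, 0.0], [-0.004, 0.004, 0.002], [-0.01, 0.001, 0.003], [0.002, 0.002, -0.001], [-0.01, 0.002, 0.002], [0.002, -0.0, -0.005]]
const twist start [ 3.14153976e+00 -6.93366837e-06 -5.14716340e-05]
now [3.14159265e+00 3.48786850e-16 3.48786850e-16] [ 0.033 -0.045  2.4   -1.134  0.064  2.685]
35 [-0.071, 0.0845] -1 [ 0.46  0.59  2.51  3.69  0.92 -1.6 ] 0.0
35 [-0.071, 0.0845] -1 [ 0.46  0.59  2.51  3.69  0.92 -1.6 ] 0.0
35 [-0.071, 0.0845] 1 [0.46 0.59 2.51 3.69 0.92 1.54] 0.0
35 [-0.14, 0.17] -1 [ 0.59  0.32  2.54  3.96  0.75 -1.82] 0.0
35 [-0.14, 0.17] -1 [ 0.59  0.32  2.54  3.96  0.75 -1.82] 0.0
35 [-0.14, 0.17] 1 [0.59 0.32 2.54 3.96 0.75 1.32] 0.0
35 [0.04, 0.2] -1 [ 0.33  0.39  2.2   3.89  0.48 -2.03] 0.0
35 [0.04, 0.2] -1 [ 0.33  0.39  2.2   3.89  0.48 -2.03] 0.0
35 [0.04, 0.2] 1 [0.33 0.39 2.2  3.89 0.48 1.11] 0.0
45 [-0.071, 0.0845] -1 [ 0.42  0.5   2.43  3.76  0.61 -1.74] 0.0
45 [-0.071, 0.0845] -1 [ 0.42  0.5   2.43  3.76  0.61 -1.74] 0.0
45 [-0.071, 0.0845] 1 [0.42 0.5  2.43 3.76 0.61 1.4 ] 0.0
45 [-0.14, 0.17] -1
[... 501 characters left out ...]
 -1.07  0.25 -0.23] 0.0
60 [-0.071, 0.0845] -1 [ 0.36  0.44  2.3   4.28  0.22 -2.33] 0.0074
60 [-0.071, 0.0845] -1 [ 0.36  0.44  2.3   4.28  0.22 -2.33] 0.0074
60 [-0.071, 0.0845] 1 [0.36 0.44 2.3  4.28 0.22 0.81] 0.0074
60 [-0.14, 0.17] 1 [ 0.45  0.21  2.31 -1.04  0.29 -0.1 ] 0.0
60 [-0.14, 0.17] 1 [ 0.45  0.21  2.31 -1.04  0.29 -0.1 ] 0.0
60 [-0.14, 0.17] 1 [ 0.45  0.21  2.31 -1.04  0.29 -0.1 ] 0.0
60 [0.04, 0.2] -1 [ 0.27  0.37  1.95 -0.48  0.37  2.31] 0.0
60 [0.04, 0.2] -1 [ 0.27  0.37  1.95 -0.48  0.37  2.31] 0.0
60 [0.04, 0.2] 1 [ 0.27  0.37  1.95 -0.48  0.37 -0.83] 0.0
60 [0.04, 0.2] 1 [ 0.27  0.37  1.95 -0.48  0.37 -0.83] 0.0
60 [0.04, 0.2] 1 [ 0.27  0.37  1.95 -0.48  0.37 -0.83] 0.0
```

```bash
cat > path.py <<'E'
from kin import *
CC=np.pi
def tcp_for(U,pit,dl):
    """U: bin-frame upper tip edge (x,z) at y=0 -> world TCP and orientation"""
    q=[0,0,QT[2]+dl]; R=orient(q,pit,-1); x=R.apply([1,0,0]); up=np.cross(x,R.apply([0,1,0])); up*=np.sign(up[2])
    return world(QT,[U[0],0,U[1]])-.010*up-.008*x, R
def U(a):
    r=np.interp(a,[0,.2,.5],[.108,.106,.092]); p=lidpt(r,0,0,a); return np.array([p[0],p[2]])
A=np.array([0,.1,.2,.3,.4,.5,.65,.8,.95,1.1,1.25,1.4,1.5,1.6,1.68])
def pre(pit): 
    u=U(0)-np.array([.002,.006]); d=np.array([np.cos(pit),-np.sin(pit)]); return [u-d*.1,u-d*.05,u]
E
python3 - <<'E'
from path import *
for pit in(.6,.7,.785):
  for dl in(0,.15,.3,.45):
    s=np.array([.45,.5,2.43,3.5,.6,-1.7]);J=[];E=0
    for u in pre(pit)+[U(a) for a in A]:
        p,R=tcp_for(u,pit,dl); s,e=ik(p,R,s,CC); J.append(s);E=max(E,e)
    J=np.array(J); m=np.minimum(J-LO,HI-J).min(0); print(pit,dl,round(E,4),'margin',np.round(m,2),'maxstep',np.round(np.abs(np.diff(J,axis=0)).max(0),2)); 
    if pit==.7: print(np.round(J[[0,2,-1]],2).tolist())
E
```

```text
0.6 0 0.0 margin [2.47 1.25 0.18 0.39 0.48 0.76] maxstep [0.09 0.1  0.05 0.12 0.04 0.06]
0.6 0.15 0.0 margin [2.58 1.24 0.13 0.69 0.44 0.96] maxstep [0.08 0.1  0.06 0.1  0.06 0.03]
0.6 0.3 0.0 margin [2.72 1.23 0.08 0.99 0.44 1.11] maxstep [0.07 0.11 0.06 0.07 0.06 0.01]
0.6 0.45 0.0 margin [2.87 1.23 0.06 1.29 0.47 1.1 ] maxstep [0.05 0.11 0.07 0.04 0.05 0.03]
0.7 0 0.0 margin [2.52 1.18 0.25 0.29 0.33 0.56] maxstep [0.07 0.11 0.04 0.15 0.05 0.11]
[[0.58, 0.34, 2.54, 3.97, 0.67, -1.83], [0.45, 0.55, 2.47, 3.71, 0.77, -1.66], [0.32, 0.41, 2.16, 3.99, 0.39, -2.13]]
0.7 0.15 0.0 margin [2.62 1.16 0.2  0.64 0.27 0.86] maxstep [0.07 0.12 0.04 0.12 0.07 0.08]
[[0.48, 0.32, 2.59, 3.64, 0.66, -1.72], [0.36, 0.54, 2.52, 3.44, 0.79, -1.6], [0.25, 0.4, 2.19, 3.52, 0.33, -1.83]]
0.7 0.3 0.0 margin [2.74 1.15 0.17 0.98 0.26 1.08] maxstep [0.06 0.12 0.05 0.08 0.09 0.03]
[[0.36, 0.31, 2.62, 3.3, 0.66, -1.61], [0.26, 0.54, 2.54, 3.17, 0.81, -1.57], [0.17, 0.39, 2.2, 2.99, 0.32, -1.47]]
0.7 0.45 0.0 margin [2.86 1.14 0.15 1.32 0.31 1.14] maxstep [0.04 0.12 0.05 0.04 0.09 0.04]
[[0.24, 0.3, 2.64, 2.96, 0.67, -1.52], [0.16, 0.54, 2.55, 2.91, 0.82, -1.55], [0.1, 0.39, 2.2, 2.5, 0.37, -1.15]]
0.785 0 0.0005 margin [2.56 1.13 0.31 0.   0.22 0.26] maxstep [0.06 0.11 0.03 0.2  0.05 0.17]
0.785 0.15 0.0 margin [2.65 1.11 0.27 0.54 0.13 0.64] maxstep [0.06 0.12 0.03 0.17 0.08 0.13]
0.785 0.3 0.0 margin [2.75 1.09 0.24 0.96 0.12 1.03] maxstep [0.05 0.12 0.04 0.1  0.1  0.06]
0.785 0.45 0.0 margin [2.86 1.09 0.23 1.38 0.19 1.17] maxstep [0.04 0.13 0.04 0.08 0.11 0.07]
```

```bash
cat >> path.py <<'E'
PIT,DL=.65,.15
def jrows(J0,J1,n):
    p0,R0=pos(J0,P),rot(J0,CC)*TOOL
    for k in range(1,n+1):
        J=J0+(J1-J0)*k/n; p,R=pos(J,P),rot(J,CC)*TOOL
        x=R.apply([1,0,0]); print('tr',np.round(R0.inv().apply(p-p0),3).tolist(),'tw',np.round((R0.inv()*R).as_rotvec(),3).tolist(),'| w',np.round(p,2),'dir',np.round(x,2))
E
python3 - <<'E'
from path import *
p,R=tcp_for(pre(PIT)[0],PIT,DL); JP,e=ik(p,R,[.48,.32,2.59,3.64,.66,-1.72],CC); print('JP',np.round(JP,3),e)
J=ctrl.sense()['joints']; Jm=np.array([.1,-.1,2.2,0,.65,1.45]); jrows(J,Jm,6); print(); Jq=JP.copy();Jq[1]-=.4;Jq[2]-=.1; jrows(Jm,Jq,16); print(); jrows(Jq,JP,3)
E
```

```text
JP [ 0.499  0.361  2.626  3.612  0.781 -1.659] 2.5639212974937205e-15
tr [-0.006, 0.014, -0.006] tw [-0.022, -0.026, 0.065] | w [0.42 0.05 0.27] dir [ 0.67 -0.1  -0.74]
tr [-0.013, 0.022, -0.005] tw [-0.043, -0.079, 0.102] | w [0.41 0.04 0.28] dir [ 0.63 -0.14 -0.76]
tr [-0.022, 0.021, -0.0] tw [-0.066, -0.149, 0.105] | w [0.4  0.04 0.28] dir [ 0.57 -0.15 -0.81]
tr [-0.032, 0.011, 0.007] tw [-0.093, -0.227, 0.069] | w [0.39 0.05 0.28] dir [ 0.51 -0.12 -0.85]
tr [-0.044, -0.009, 0.014] tw [-0.126, -0.3, -0.006] | w [0.38 0.07 0.29] dir [ 0.44 -0.06 -0.89]
tr [-0.059, -0.036, 0.018] tw [-0.167, -0.359, -0.12] | w [0.36 0.1  0.29] dir [ 0.38  0.04 -0.92]

tr [0.003, -0.045, 0.008] tw [-0.036, -0.003, -0.148] | w [0.35 0.14 0.28] dir [ 0.34  0.18 -0.92]
tr [0.001, -0.088, 0.011] tw [-0.068, 0.019, -0.292] | w [0.33 0.19 0.28] dir [ 0.31  0.32 -0.9 ]
tr [-0.007, -0.128, 0.01] tw [-0.094, 0.063, -0.427] | w [0.32 0.22 0.29] dir [ 0.29  0.45 -0.84]
tr [-0.017, -0.163, 0.004] tw [-0.111, 0.128, -0.548] | w [0.32 0.26 0.3 ] dir [ 0.29  0.56 -0.77]
tr [-0.031, -0.192, -0.005] tw [-0.119, 0.213
[... 730 characters left out ...]
 0.77  0.63 -0.11]
tr [-0.089, -0.17, -0.108] tw [0.134, 1.005, -0.514] | w [0.39 0.29 0.41] dir [ 0.84  0.53 -0.1 ]
tr [-0.08, -0.142, -0.105] tw [0.177, 1.033, -0.384] | w [0.4  0.26 0.4 ] dir [ 0.9   0.42 -0.1 ]
tr [-0.067, -0.113, -0.096] tw [0.215, 1.03, -0.241] | w [0.4  0.23 0.39] dir [ 0.95  0.3  -0.13]
tr [-0.052, -0.083, -0.08] tw [0.245, 0.996, -0.094] | w [0.4  0.2  0.37] dir [ 0.97  0.17 -0.18]

tr [0.025, 0.011, 0.073] tw [-0.053, -0.153, 0.04] | w [0.41 0.2  0.29] dir [ 0.93  0.15 -0.33]
tr [0.038, 0.025, 0.146] tw [-0.106, -0.305, 0.081] | w [0.41 0.2  0.21] dir [ 0.87  0.11 -0.48]
tr [0.04, 0.044, 0.217] tw [-0.159, -0.458, 0.121] | w [0.4  0.2  0.14] dir [ 0.79  0.07 -0.61]
```

{"method": "move_arm", "body": {
  "steps": [
    {"hand": 0,"translation": [-0.006,0.014,-0.006],"twist": [-0.022,-0.026,0.065]},
    {"hand": 0,"translation": [-0.013,0.022,-0.005],"twist": [-0.043,-0.079,0.102]},
    {"hand": 0,"translation": [-0.022,0.021,0],"twist": [-0.066,-0.149,0.105]},
    {"hand": 0,"translation": [-0.032,0.011,0.007],"twist": [-0.093,-0.227,0.069]},
    {"hand": 0,"translation": [-0.044,-0.009,0.014],"twist": [-0.126,-0.3,-0.006]},
    {"hand": 0,"translation": [-0.059,-0.036,0.018],"twist": [-0.167,-0.359,-0.12]},
    {"hand": 0,"translation": [-0.059,-0.036,0.018],"twist": [-0.167,-0.359,-0.12]},
    {"hand": 0,"translation": [-0.059,-0.036,0.018],"twist": [-0.167,-0.359,-0.12]}
  ]
}}

```text
time: 7.08
tcp_pos: [0.3599, 0.1012, 0.2996]
eef_rot: [0.828, 0.074, -0.551, 0.078]
ft_force: [-0.5, 0.3, 0.6]
gripper_width: 0.005
```

Run:
```python
from path import *
s=ctrl.sense();print(np.round(s['joints'],3),s['tcp_pos'],s['ft_force'])
```

```text
[ 0.098 -0.124  2.197 -0.003  0.675  1.452] [0.35986316 0.10117745 0.29956134] [-0.48109034  0.33174122  0.63492555]
```

{"method": "move_arm", "body": {
  "steps": [
    {"hand": 0,"translation": [0.003,-0.045,0.008],"twist": [-0.036,-0.003,-0.148]},
    {"hand": 0,"translation": [0.001,-0.088,0.011],"twist": [-0.068,0.019,-0.292]},
    {"hand": 0,"translation": [-0.007,-0.128,0.01],"twist": [-0.094,0.063,-0.427]},
    {"hand": 0,"translation": [-0.017,-0.163,0.004],"twist": [-0.111,0.128,-0.548]},
    {"hand": 0,"translation": [-0.031,-0.192,-0.005],"twist": [-0.119,0.213,-0.652]},
    {"hand": 0,"translation": [-0.045,-0.214,-0.018],"twist": [-0.116,0.314,-0.733]},
    {"hand": 0,"translation": [-0.06,-0.229,-0.033],"twist": [-0.102,0.425,-0.789]},
    {"hand": 0,"translation": [-0.073,-0.236,-0.05],"twist": [-0.079,0.542,-0.817]},
    {"hand": 0,"translation": [-0.084,-0.236,-0.066],"twist": [-0.046,0.66,-0.814]},
    {"hand": 0,"translation": [-0.084,-0.236,-0.066],"twist": [-0.046,0.66,-0.814]}
  ]
}}

```text
time: 8.32
tcp_pos: [0.3368, 0.3429, 0.3899]
eef_rot: [0.858, 0.423, -0.248, -0.152]
ft_force: [0.1, 0.3, -0.5]
gripper_width: 0.003
```

Run:
```python
from path import *
p,R=tcp_for(pre(PIT)[0],PIT,DL); JP,e=ik(p,R,[.48,.32,2.59,3.64,.66,-1.72],CC); Jq=JP.copy();Jq[1]-=.4;Jq[2]-=.1
J=ctrl.sense()['joints']; print(np.round(J,3)); jrows(J,Jq,8)
```

```text
[ 0.303 -0.066  2.395  2.015  0.741 -0.298]
tr [-0.0, 0.003, -0.017] tw [-0.018, 0.1, 0.03] | w [0.35 0.33 0.39] dir [ 0.59  0.77 -0.23]
tr [-0.003, 0.012, -0.032] tw [-0.035, 0.192, 0.081] | w [0.36 0.33 0.4 ] dir [ 0.67  0.73 -0.17]
tr [-0.009, 0.024, -0.043] tw [-0.052, 0.271, 0.152] | w [0.37 0.31 0.41] dir [ 0.74  0.66 -0.13]
tr [-0.018, 0.041, -0.051] tw [-0.066, 0.334, 0.241] | w [0.38 0.3  0.41] dir [ 0.81  0.58 -0.1 ]
tr [-0.03, 0.06, -0.053] tw [-0.08, 0.38, 0.345] | w [0.39 0.27 0.4 ] dir [ 0.87  0.49 -0.09]
tr [-0.044, 0.082, -0.051] tw [-0.091, 0.404, 0.46] | w [0.4  0.25 0.4 ] dir [ 0.92  0.39 -0.11]
tr [-0.06, 0.104, -0.042] tw [-0.099, 0.406, 0.584] | w [0.4  0.23 0.38] dir [ 0.95  0.28 -0.14]
tr [-0.078, 0.126, -0.029] tw [-0.104, 0.385, 0.712] | w [0.4  0.2  0.37] dir [ 0.97  0.17 -0.18]
```

{"method": "move_arm", "body": {
  "steps": [
    {"hand": 0,"translation": [0,0.003,-0.017],"twist": [-0.018,0.1,0.03]},
    {"hand": 0,"translation": [-0.003,0.012,-0.032],"twist": [-0.035,0.192,0.081]},
    {"hand": 0,"translation": [-0.009,0.024,-0.043],"twist": [-0.052,0.271,0.152]},
    {"hand": 0,"translation": [-0.018,0.041,-0.051],"twist": [-0.066,0.334,0.241]},
    {"hand": 0,"translation": [-0.03,0.06,-0.053],"twist": [-0.08,0.38,0.345]},
    {"hand": 0,"translation": [-0.044,0.082,-0.051],"twist": [-0.091,0.404,0.46]},
    {"hand": 0,"translation": [-0.06,0.104,-0.042],"twist": [-0.099,0.406,0.584]},
    {"hand": 0,"translation": [-0.078,0.126,-0.029],"twist": [-0.104,0.385,0.712]},
    {"hand": 0,"translation": [-0.078,0.126,-0.029],"twist": [-0.104,0.385,0.712]},
    {"hand": 0,"translation": [-0.078,0.126,-0.029],"twist": [-0.104,0.385,0.712]}
  ]
}}

```text
time: 9.57
tcp_pos: [0.3953, 0.205, 0.3801]
eef_rot: [0.988, 0.077, -0.095, -0.092]
ft_force: [0.3, 0.1, -0.2]
gripper_width: 0.008
```

Run:
```python
from path import *
p,R=tcp_for(pre(PIT)[0],PIT,DL); JP,e=ik(p,R,[.48,.32,2.59,3.64,.66,-1.72],CC)
J=ctrl.sense()['joints']; print(np.round(J,3)); jrows(J,JP,5)
```

```text
[ 0.539 -0.009  2.521  3.645  0.819 -1.663]
tr [0.015, 0.008, 0.043] tw [-0.035, -0.092, 0.026] | w [0.41 0.21 0.32] dir [ 0.95  0.16 -0.27]
tr [0.026, 0.018, 0.087] tw [-0.069, -0.184, 0.051] | w [0.41 0.21 0.27] dir [ 0.92  0.14 -0.36]
tr [0.032, 0.029, 0.129] tw [-0.101, -0.277, 0.076] | w [0.41 0.21 0.23] dir [ 0.89  0.12 -0.44]
tr [0.035, 0.042, 0.171] tw [-0.132, -0.371, 0.102] | w [0.4  0.2  0.18] dir [ 0.84  0.1  -0.53]
tr [0.033, 0.055, 0.212] tw [-0.162, -0.465, 0.127] | w [0.4  0.2  0.14] dir [ 0.79  0.07 -0.61]
```

{"method": "move_arm", "body": {
  "steps": [
    {"hand": 0,"translation": [0.015,0.008,0.043],"twist": [-0.035,-0.092,0.026]},
    {"hand": 0,"translation": [0.026,0.018,0.087],"twist": [-0.069,-0.184,0.051]},
    {"hand": 0,"translation": [0.032,0.029,0.129],"twist": [-0.101,-0.277,0.076]},
    {"hand": 0,"translation": [0.035,0.042,0.171],"twist": [-0.132,-0.371,0.102]},
    {"hand": 0,"translation": [0.033,0.055,0.212],"twist": [-0.162,-0.465,0.127]},
    {"hand": 0,"translation": [0.033,0.055,0.212],"twist": [-0.162,-0.465,0.127]},
    {"hand": 0,"translation": [0.033,0.055,0.212],"twist": [-0.162,-0.465,0.127]}
  ]
}}

```text
time: 10.45
tcp_pos: [0.3917, 0.1911, 0.1593]
eef_rot: [0.947, 0.039, -0.319, 0.014]
ft_force: [0.2, -1.6, 0.1]
gripper_width: 0.002
```

Run:
```python
from path import *
rows([tcp_for(u,PIT,DL) for u in pre(PIT)])
```

```text
t 10.45 tcp [0.3917 0.1911 0.1593] F [ 0.2 -1.6  0.1] w 0.0022621010600258162 j [ 0.5   0.42  2.61  3.59  0.82 -1.63]
[[0.79, 0.08, -0.6], [0.07, -1.0, -0.05], [-0.6, 0.0, -0.8]]
tr [0.014, -0.006, 0.011] tw [-0.002, -0.001, -0.004]
tr [0.064, -0.001, 0.012] tw [-0.002, -0.001, -0.004]
tr [0.113, 0.005, 0.012] tw [-0.002, -0.001, -0.004]
```

{"method": "move_arm", "body": {
  "steps": [
    {"hand": 0,"translation": [0.014,-0.006,0.011],"twist": [0,0,0]},
    {"hand": 0,"translation": [0.04,-0.003,0.012],"twist": [0,0,0]},
    {"hand": 0,"translation": [0.064,-0.001,0.012],"twist": [0,0,0]},
    {"hand": 0,"translation": [0.08,0.001,0.012],"twist": [0,0,0]},
    {"hand": 0,"translation": [0.08,0.001,0.012],"twist": [0,0,0]}
  ]
}}

```text
time: 11.08
tcp_pos: [0.448, 0.1939, 0.1007]
eef_rot: [0.947, 0.038, -0.319, 0.014]
ft_force: [0.5, 0.2, 0.5]
gripper_width: 0.004
```

Run:
```python
from path import *
import cv2
rows([tcp_for(u,PIT,DL) for u in pre(PIT)[2:]])
c=ctrl.capture("side")["pixels"][80:240,220:420,::-1]; d=ctrl.capture("top")["pixels"][160:300,150:350,::-1]
cv2.imwrite("pics/s3.png",np.vstack([cv2.resize(c,None,fx=2.2,fy=2.2),cv2.resize(d,None,fx=1.7*2.2/1.7,fy=1.7)]))
```

```text
t 11.075 tcp [0.448  0.1939 0.1007] F [0.5 0.2 0.5] w 0.004222466987603251 j [ 0.41  0.63  2.54  3.47  0.95 -1.56]
[[0.79, 0.08, -0.6], [0.06, -1.0, -0.05], [-0.61, 0.0, -0.8]]
tr [0.033, 0.003, -0.001] tw [-0.002, 0.001, -0.006]
```

View pics/s3.png

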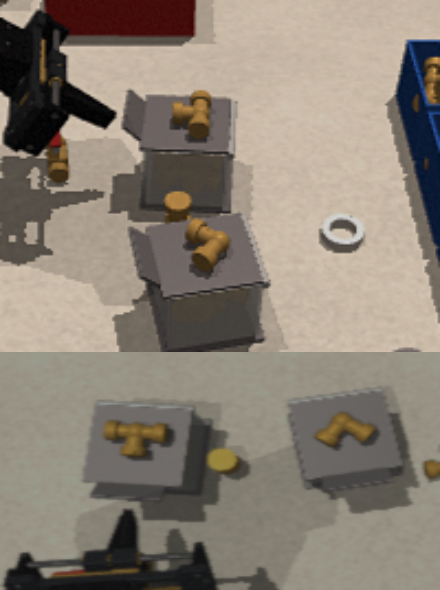

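The elbow lid is fully shut. The closed fingertip is in front of and below the tee lip, near (112,120) in the side crop and on the lip's centre line in the top crop. I'll insert it and then lift.

{"method": "move_arm", "body": {
  "steps": [
    {"hand": 0,"translation": [0.012,0.001,0],"twist": [0,0,0]},
    {"hand": 0,"translation": [0.024,0.002,0],"twist": [0,0,0]},
    {"hand": 0,"translation": [0.033,0.003,0],"twist": [0,0,0]},
    {"hand": 0,"translation": [0.033,0.003,0],"twist": [0,0,0]}
  ]
}}

```text
time: 11.68
tcp_pos: [0.4742, 0.1929, 0.0796]
eef_rot: [0.946, 0.038, -0.32, 0.015]
ft_force: [-0.2, 0.1, -0.6]
gripper_width: 0.004
```

Run:
```python
from path import *
rows([tcp_for(U(a),PIT,DL) for a in A])
```

```text
t 11.675 tcp [0.4742 0.1929 0.0796] F [-0.2  0.1 -0.6] w 0.004012080555629565 j [ 0.38  0.69  2.5   3.43  0.97 -1.56]
[[0.79, 0.08, -0.61], [0.06, -1.0, -0.05], [-0.61, 0.0, -0.79]]
tr [-0.003, 0.001, -0.008] tw [-0.001, 0.003, -0.006]
tr [-0.008, 0.001, -0.017] tw [-0.001, 0.003, -0.006]
tr [-0.012, 0.001, -0.027] tw [-0.001, 0.003, -0.006]
tr [-0.012, 0.002, -0.038] tw [-0.001, 0.003, -0.006]
tr [-0.011, 0.003, -0.049] tw [-0.001, 0.003, -0.006]
tr [-0.008, 0.005, -0.059] tw [-0.001, 0.003, -0.006]
tr [-0.009, 0.006, -0.073] tw [-0.001, 0.003, -0.006]
tr [-0.008, 0.007, -0.087] tw [-0.001, 0.003, -0.006]
tr [-0.005, 0.009, -0.1] tw [-0.001, 0.003, -0.006]
tr [-0.0, 0.01, -0.113] tw [-0.001, 0.003, -0.006]
tr [0.007, 0.012, -0.125] tw [-0.001, 0.003, -0.006]
tr [0.015, 0.014, -0.135] tw [-0.001, 0.003, -0.006]
tr [0.022, 0.015, -0.142] tw [-0.001, 0.003, -0.006]
tr [0.029, 0.017, -0.147] tw [-0.001, 0.003, -0.006]
tr [0.035, 0.018, -0.151] tw [-0.001, 0.003, -0.006]
```

First ten rows up, to a lid angle of about 1.1, then check.

{"method": "move_arm", "body": {
  "steps": [
    {"hand": 0,"translation": [-0.003,0.001,-0.008],"twist": [0,0,0]},
    {"hand": 0,"translation": [-0.008,0.001,-0.017],"twist": [0,0,0]},
    {"hand": 0,"translation": [-0.012,0.001,-0.027],"twist": [0,0,0]},
    {"hand": 0,"translation": [-0.012,0.002,-0.038],"twist": [0,0,0]},
    {"hand": 0,"translation": [-0.011,0.003,-0.049],"twist": [0,0,0]},
    {"hand": 0,"translation": [-0.008,0.005,-0.059],"twist": [0,0,0]},
    {"hand": 0,"translation": [-0.009,0.006,-0.073],"twist": [0,0,0]},
    {"hand": 0,"translation": [-0.008,0.007,-0.087],"twist": [0,0,0]},
    {"hand": 0,"translation": [-0.005,0.009,-0.1],"twist": [0,0,0]},
    {"hand": 0,"translation": [0,0.01,-0.113],"twist": [0,0,0]}
  ]
}}

```text
time: 12.92
tcp_pos: [0.5432, 0.1888, 0.1708]
eef_rot: [0.947, 0.039, -0.32, 0.015]
ft_force: [0.4, 0.2, -1.5]
gripper_width: 0.004
```

Run:
```python
from path import *
import cv2
rows([tcp_for(U(a),PIT,DL) for a in (1.1,1.25,1.4,1.5,1.6,1.7,1.75)])
c=ctrl.capture("side")["pixels"][60:240,220:420,::-1]
cv2.imwrite("pics/s4.png",cv2.resize(c,None,fx=2.5,fy=2.5))
```

```text
t 12.925 tcp [0.5432 0.1888 0.1708] F [ 0.4  0.2 -1.5] w 0.003575134049643957 j [ 0.3   0.44  2.3   3.49  0.54 -1.74]
[[0.79, 0.08, -0.6], [0.06, -1.0, -0.05], [-0.61, 0.0, -0.79]]
tr [0.001, 0.0, 0.001] tw [-0.001, 0.002, -0.006]
tr [0.008, 0.002, -0.011] tw [-0.001, 0.002, -0.006]
tr [0.016, 0.004, -0.021] tw [-0.001, 0.002, -0.006]
tr [0.023, 0.005, -0.028] tw [-0.001, 0.002, -0.006]
tr [0.03, 0.007, -0.033] tw [-0.001, 0.002, -0.006]
tr [0.037, 0.008, -0.038] tw [-0.001, 0.002, -0.006]
tr [0.041, 0.009, -0.04] tw [-0.001, 0.002, -0.006]
```

View pics/s4.png

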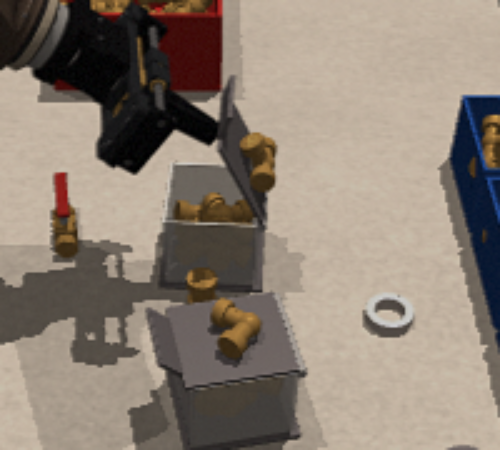

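The tee lid is up at roughly 65–70°, with the fingertip on its underside at (215,130). I'll push it on past upright and then back the tool away.

{"method": "move_arm", "body": {
  "steps": [
    {"hand": 0,"translation": [0.008,0.002,-0.011],"twist": [0,0,0]},
    {"hand": 0,"translation": [0.016,0.004,-0.021],"twist": [0,0,0]},
    {"hand": 0,"translation": [0.023,0.005,-0.028],"twist": [0,0,0]},
    {"hand": 0,"translation": [0.03,0.007,-0.033],"twist": [0,0,0]},
    {"hand": 0,"translation": [0.037,0.008,-0.038],"twist": [0,0,0]},
    {"hand": 0,"translation": [0.041,0.009,-0.04],"twist": [0,0,0]},
    {"hand": 0,"translation": [0.041,0.009,-0.04],"twist": [0,0,0]},
    {"hand": 0,"translation": [0.041,0.009,-0.04],"twist": [0,0,0]}
  ]
}}

```text
time: 13.98
tcp_pos: [0.6001, 0.1848, 0.1769]
eef_rot: [0.946, 0.039, -0.32, 0.015]
ft_force: [-0.4, -0.1, -0.5]
gripper_width: 0.008
```

{"method": "move_arm", "body": {
  "steps": [
    {"hand": 0,"translation": [-0.02,0,0],"twist": [0,0,0]},
    {"hand": 0,"translation": [-0.05,0,0],"twist": [0,0,0]},
    {"hand": 0,"translation": [-0.08,0,0],"twist": [0,0,0]},
    {"hand": 0,"translation": [-0.11,0,0],"twist": [0,0,0]},
    {"hand": 0,"translation": [-0.11,0,0],"twist": [0,0,0]},
    {"hand": 0,"translation": [-0.11,0,0],"twist": [0,0,0]},
    {"hand": 0,"translation": [-0.11,0,0],"twist": [0,0,0]},
    {"hand": 0,"translation": [-0.11,0,0],"twist": [0,0,0]}
  ]
}}

```text
time: 14.98
tcp_pos: [0.5135, 0.1777, 0.2431]
eef_rot: [0.946, 0.038, -0.32, 0.015]
ft_force: [1.0, 1.5, 1.6]
gripper_width: 0.004
```

Run:
```python
from path import *
import cv2
c=ctrl.capture("side")["pixels"][60:380,190:430,::-1];d=ctrl.capture("top")["pixels"][120:320,150:480,::-1]
c=cv2.resize(c,None,fx=1.8,fy=1.8);d=cv2.resize(d,(360,218)); im=np.zeros((576,792,3),np.uint8); im[:576,:432]=c[:576]; im[:218,432:]=d
cv2.imwrite("pics/s5.png",im); s=ctrl.sense();print(s['time'],s['tcp_pos'],s['ft_force'],s['dq'].round(3))
```

```text
15.075 [0.51338191 0.17773359 0.24328992] [-0.42995048  0.87220378 -0.53191349] [ 0.002 -0.004  0.001 -0.001  0.001 -0.   ]
```

View pics/s5.png

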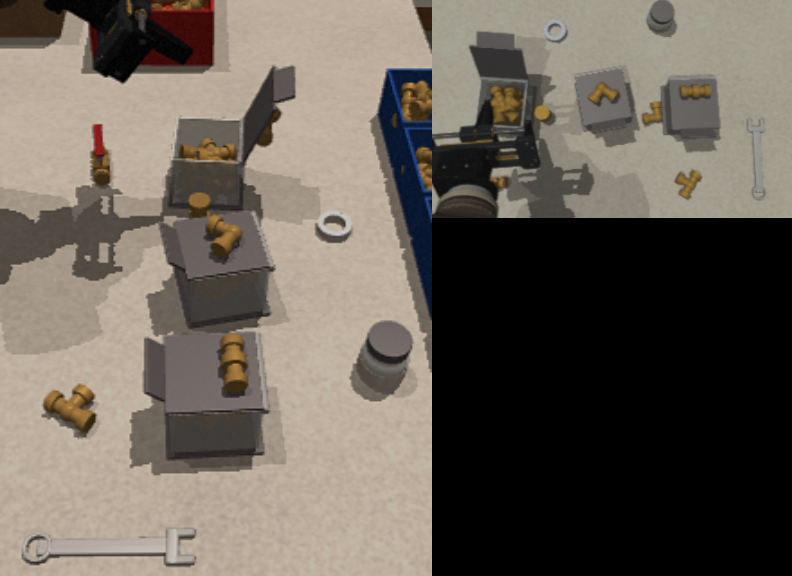

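The tee lid stands back past upright (lip at (283,80) in the crop). The elbow and straight-piece lids are shut, the bystanders haven't moved, and the arm is clear. A short hold will show whether anything is still moving before I hand in.

{"method": "move_arm", "body": {
  "steps": [
    {"hand": 0,"translation": [0,0,0],"twist": [0,0,0]},
    {"hand": 0,"translation": [0,0,0],"twist": [0,0,0]},
    {"hand": 0,"translation": [0,0,0],"twist": [0,0,0]},
    {"hand": 0,"translation": [0,0,0],"twist": [0,0,0]},
    {"hand": 0,"translation": [0,0,0],"twist": [0,0,0]},
    {"hand": 0,"translation": [0,0,0],"twist": [0,0,0]}
  ]
}}

```text
time: 15.82
tcp_pos: [0.5132, 0.1778, 0.2438]
eef_rot: [0.947, 0.039, -0.32, 0.015]
ft_force: [-0.6, -0.2, -0.1]
gripper_width: 0.005
```

Run:
```python
from path import *
import cv2
a=cv2.imread("pics/s5.png")[:576,:432].astype(int)
c=cv2.resize(ctrl.capture("side")["pixels"][60:380,190:430,::-1],None,fx=1.8,fy=1.8).astype(int)
d=np.abs(a-c).max(2); print('changed px whole',(d>40).sum(),'tee lid',(d[50:220,230:310]>40).sum())
q=world(QT,lidpt(.122,.021,0,1.95)); print('expected lip px in crop at 1.95',(proj('s',q)-[190,60])*1.8,'at 1.75',(proj('s',world(QT,lidpt(.122,.021,0,1.75)))-[190,60])*1.8)
if (d[50:220,230:310]>40).sum()<30: print(ctrl.sign_off())
```

```text
changed px whole 90 tee lid 0
expected lip px in crop at 1.95 [293.01002878  79.45616047] at 1.75 [277.0883351   72.08321092]
the job is handed in; nothing more can be done
None
```

The elbow bin's lid is shut and the tee bin's lid is open against its stop. I handed the job in at about 16 s of the 61 s allowed. The closed fingertips pushed the elbow lid over from behind, then lifted the tee lid by its front lip and pushed it past upright. Nothing was gripped.

**Last checks:**
- **Elbow lid:** the pictures show it closed.
- **Tee lid:** it did not move at all over the last 0.75 s. Its lip sits where I would expect for about 1.95 rad, the fully open angle.
- **Everything else:** the third bin is shut. The loose fittings and tools look unmoved, though the arm partly hid the valve in the last top view.
- **Forces:** the readings I took after each move stayed below about 2 N. I did not see the peaks during the moves.

**What went wrong or disagreed:**
- **Joint limits:** my first approach to the tee lip ran three wrist joints up against their range limits, clear of any contact. I moved the wrist round to another configuration and approached at about 37° instead of 45°.
- **Picture check:** 90 pixels elsewhere in the last comparison had changed, none of them around the tee lid. I took this to be the arm settling and did not look further.

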